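Slide the heavy bead carton into its keeper and shut the gate

ROBOT

A 6-joint arm with a two-finger parallel gripper is mounted at the origin on a cart in front of the work surface, level with it; the furniture and walls round the work are solid. World frame = base frame: x ahead of the robot, y to its left, z up, the work surface at z = 0. Lengths are in mm, angles in rad, forces in N, time in s.
With the tool pointing down it reaches from about 300 to 775 mm from the base axis. Payload 14.6 kg.
Tool frame: the origin (TCP) lies on the centre line of the jaws, within the pads' length; the fingertips stand 19 mm ahead of it and the grasp point (between the pads) is the TCP (bot.tip_reach is the distance from the TCP to the fingertips, in mm); z points along the fingers, y is the line along which they close (so a half turn about z gives the same grasp; the last joint's range is limited). The gripper opens to 85 mm and grips with 20 to 120 N. Pads are 22 mm wide; open, the fingers measure 114 mm over their backs; the gripper's body (76 mm by 85 mm) begins 54 mm behind the grasp point. The pads swing forward as they close: fully open they stand 13 mm farther back than shut.
Start: joints at [1.074, 0.3, 1.521, -0, 1.321, -0.067], TCP at [229.175, 499.968, 250.281] pointing down, gripper open.
Joint ranges: [-3.03, 3.03], [-0.79, 2.21], [0.23, 2.52], [-1.04, 4.18], [0, 3.07], [-2.55, 2.55]. Speed limits (rad/s): [2.22, 2.22, 2.57, 3.14, 3.14, 3.14].

INTERFACE

Orientations are given as a unit quaternion [w, x, y, z].
In Python, from rig import bot gives the robot as it stands. Calls block until the motion is done:
- bot.move_to(position, orientation): joint-space move of the TCP to a pose.
- bot.servo_line(position, attitude=None, speed=150, until_force=None): straight line of the TCP; attitude=None keeps the orientation; speed is the mean speed in mm/s. With until_force (N) it stops when the force on the tool has changed by that much, and returns True; else False.
- bot.move_joints(angles): joint-space move.
- bot.move_gripper(opening, grip_force=None): finger opening in mm; grip_force is the grip in N (None keeps the last); returns when the fingers have stopped.
- bot.dwell(seconds).
- bot.ik(position, orientation): joint angles nearest the present ones, or None.
- bot.read_state(): the state.
- bot.read_camera(name): name is "side" or "top"; returns a dict with "image" (400x640x3 uint8, blue, green, red), "depth" (400x640 float32, mm along the optical axis (not along the pixel's ray), 0 where there is no reading), "fovy" (degrees; the focal length in pixels is half the picture's height over the tangent of half this angle, whatever the lens; pixels are square), "cx", "cy" (the principal point, pixels), "eye" and "attitude" of the camera in the world. Camera axes: x right, y down, z forward; pixel columns grow to the right and rows downward; lengths in mm; the calibration is good to about 2 mm. A picture is of the moment at which its call begins.
A pose or a line that the arm cannot do raises bot.MotionError and nothing moves.
- bot.finish_job(): hands the job in; it is judged then, once.
The state is a dict: "clock": time; "joint_positions": joint angles; "qvel": joint speeds; "effort": joint torques, N m; "ee_pos": TCP position; "tool_rot": TCP orientation; "ft_force": force on the tool from outside, world axes, zero at the start; "moment": the same for the moment, N m; "grip_width": finger opening in mm; "grip_force": force on a finger pad.
Only numpy, scipy, OpenCV 4.12 (cv2) and the standard library are available. Lean on these libraries where they do the work, as an engineer would, in place of code of your own. Each camera call takes 0.05 s, during which the arm holds its last target. There are 200 camera calls.

TASK

Park the tall, heavy dark blue carton of blasting bead in the grey steel keeper on the riser board: push it low at its base, so that it slides upright and does not rock over, through the keeper's open mouth until it stands home against the back stop. Then push the keeper's gate shut across the mouth behind it, so that the hammering at this bench cannot walk it off the board. Lift nothing, and leave everything else where it stands.

Things in the scene. Friction and masses are not known exactly. Their poses are not given: they have to be found in the camera images.
- riser: low birch riser board on battens over the tools, fixed, 320 (own x) x 200 (own y) mm, its top 70 mm above the bench (z = 70 mm). Carton and keeper stand on it. Origin at bench height under the middle of the board.
- carton: tall dark blue closed carton, heavy (0.55 to 0.9 kg), 50 (own x) x 70 (own y) x 130 mm high, loose on the riser. Origin: centre of its underside, z up. Its x starts within 0.6 rad of keeper_home's x, mostly left of the way in. Friction on the board 0.5 to 0.7: pushed along x higher than about 35 mm it rocks over, in its lowest 20 mm it slides. A leaning gripper (25 to 35 deg) keeps its body clear of the top.
- keeper_home (a point): where the carton's origin belongs, at board height, in the keeper: a grey steel bay fixed to the riser, open toward this frame's -x. x: the way in, y: left of it, z up. From here: back stop's face at x = +26 mm; cheeks' inner faces at y = +39 and -39 mm (4 mm free each side of the carton), 50 mm high, front ends at x = -31 mm; lips 16 mm high flare from there to x = -55, y = +-56 mm. No floor.
- gate_hinge (a point): axis of the gate's upright hinge pin, beside the mouth at x = -38, y = -50 mm of keeper_home, at the gate bar's mid height (31 mm above the riser board). Pin and boss are 17 mm across and end 44 mm above the board. Axes parallel to keeper_home's.
- gate_tip (a point): point on the gate bar 90 mm from the hinge axis, 31 mm above the riser board. The bar is flat steel, 5 mm thick, 16 mm high (23 to 39 mm above the board), and ends 108 mm from the hinge in a red end 12 mm across and 20 mm high. The point's y axis points along the bar away from the hinge, its x axis to the side toward which the bar closes.
- gate (a joint): angle of the gate, rad: 0 = shut, the bar straight across the mouth along keeper_home's +y, at a stop; it grows counter-clockwise seen from above as the bar swings out: pi/2 = along keeper_home's -x; end stop at 2.3. Starts at 1.65 to 2.1, stays where it is left, needs under 1 N at the tip. Shut, it leaves the carton about 6 mm of play, so it shuts only with the carton home.
- flux_pot: small cream flux pot, open at the top, 34 mm across and 42 mm high; a loose bystander. Origin at the centre of its underside.
- degreaser: pale blue plastic bottle with a purple flip cap, 45 mm across and 119 mm high; a loose bystander. Origin at the centre of its underside.
- canister: aluminium canister with lid, 63 mm across and 78 mm high; a loose bystander. Origin at the centre of its underside.
- wax: block of blue wax, 30 x 46 x 19 mm; a loose bystander. Origin at the centre of its underside.
- yellow_pot: small yellow lidded pot, 30 mm across and 36 mm high; a loose bystander. Origin at the centre of its underside.

How it is judged (in metres and radians):
On the way:
1. the carton stands upright and home in the keeper, at its back stop, while the gate is still open (x of carton in the frame of keeper_home above -0.009 m and horizontal distance between carton and keeper_home below 0.012 m and angle between the x axis of carton and the x axis of keeper_home, either way round below 0.12 rad and angle between carton's own z axis and vertical below 0.06 rad and height (world z) of carton below 0.076 m and value of joint gate above 0.6 rad), for 0.2 s.
At the end, for the whole second after the job is handed in: The gate is closed (joint below 0.1 rad) and the carton stands at rest behind it: upright within 0.06 rad, on the riser board, within 12 mm of keeper_home, no more than 9 mm short of it, and square to the bay within 0.12 rad (x of carton in the frame of keeper_home above -0.009 m and horizontal distance between carton and keeper_home below 0.012 m and angle between the x axis of carton and the x axis of keeper_home, either way round below 0.12 rad and angle between carton's own z axis and vertical below 0.06 rad and height (world z) of carton below 0.076 m and value of joint gate below 0.1 rad and linear speed of carton below 0.01 m/s and angular speed of carton below 0.1 rad/s); the robot touches nothing.
It fails at once if the carton is rocked by more than 0.2 rad (about 11 degrees) or tips over (angle between carton's own z axis and vertical above 0.2 rad).
It fails at once if the carton is lifted off the riser board (its underside more than 10 mm up) (height (world z) of carton above 0.081 m).
It fails at once if the carton is pushed off the edge of the riser (height (world z) of carton below 0.06 m).
It fails at once if one of the loose bystanders is moved more than 20 mm (distance of any of flux_pot, degreaser, canister, wax, yellow_pot from where it was at the start of the episode above 0.02 m).
It also fails if it takes over 72 s, if anything falls off the work surface, if the arm or the gripper's body presses on something with over 40 N, if the wrist force passes 120 N, or if a joint passes its speed limit or range.

## Working session

There is one attempt and no reset: what is moved stays moved. The work goes in short steps, each a Python script; the robot and the scene stay as the last script left them, time stands still between calls to the robot, and variables do not carry over. Pictures are saved under pics/ and viewed, at most 10 in all, crops included, and the job is handed in when it is done.

```bash
ls; mkdir -p pics; python3 - <<'E'
from rig import bot
import cv2,numpy as np
for n in("top","side"):
    c=bot.read_camera(n); cv2.imwrite(f"pics/{n}0.png",c["image"]); np.savez(f"pics/{n}0.npz",**c)
    print(n,c["fovy"],c["cx"],c["cy"],c["eye"],c["attitude"])
s=bot.read_state();print(s["clock"],s["tool_rot"],bot.tip_reach)
E
```

```text
pics
top 55.548134617327364 318.0372283474582 194.5199286604833 [ 319.27150795   98.39064958 1035.48196766] [ 0.06311078 -0.69663075  0.71247024 -0.05575649]
side 44.69166130857593 315.34077922229574 196.41103332669815 [ 174.5309673  1048.76701118  633.67640189] [ 0.07490692 -0.13828317  0.8448697  -0.51133346]
0.1 [-1.47865009e-04  2.13235407e-01  9.77000699e-01 -5.23787418e-04] 19.0
```

View pics/top0.png

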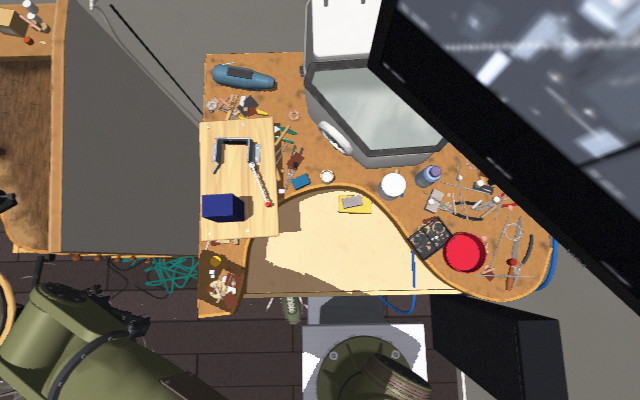

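View pics/side0.png

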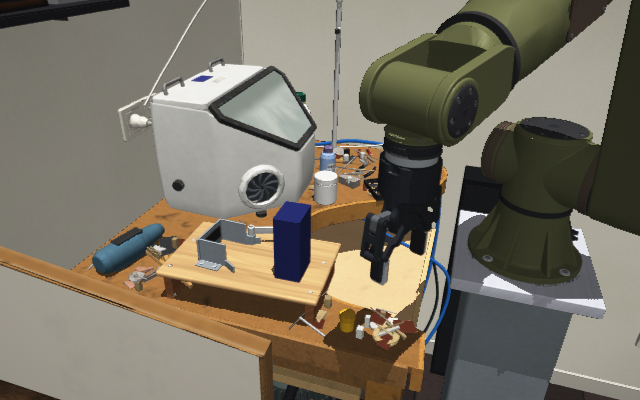

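The top view shows the board at (238,180), the keeper at (237,150) with its mouth facing the robot, the carton at (222,208) and the red gate end at (268,204). Next I'll measure them from depth and rays.

```bash
cat > h.py <<'E'
import numpy as np,cv2
from scipy.spatial.transform import Rotation as R
def rot(q): return R.from_quat(np.r_[q[1:],q[0]]).as_matrix()
def cloud(c):
    f=200/np.tan(np.radians(float(c["fovy"]))/2); v,u=np.mgrid[:400,:640]
    d=c["depth"]; P=np.stack([(u-c["cx"])/f*d,(v-c["cy"])/f*d,d],-1)
    return P@rot(c["attitude"]).T+c["eye"]
def ray(c,uv,z):
    f=200/np.tan(np.radians(float(c["fovy"]))/2); uv=np.atleast_2d(uv).astype(float)
    d=np.c_[(uv[:,0]-c["cx"])/f,(uv[:,1]-c["cy"])/f,np.ones(len(uv))]@rot(c["attitude"]).T
    return (c["eye"]+d*((z-c["eye"][2])/d[:,2])[:,None])
def proj(c,P):
    f=200/np.tan(np.radians(float(c["fovy"]))/2); p=(np.atleast_2d(P)-c["eye"])@rot(c["attitude"])
    return p[:,:2]/p[:,2:]*f+[c["cx"],c["cy"]]
def rect(c,m,z):
    n,l,s,_=cv2.connectedComponentsWithStats(m.astype(np.uint8)); k=1+np.argmax(s[1:,4])
    v,u=np.nonzero(l==k); return cv2.minAreaRect(ray(c,np.c_[u,v],z)[:,:2].astype(np.float32)),s[k,4]
def red(c,z=101):
    b,g,r=[c["image"][...,i].astype(int) for i in range(3)]
    m=(r>120)&(g<70)&(b<70); m[:, :240]=0; m[:,300:]=0; m[:150]=0; m[240:]=0
    v,u=np.nonzero(m); return ray(c,[u.mean(),v.mean()],z)[0],len(u)
E
python3 - <<'E'
from h import *
c=dict(np.load("pics/top0.npz")); X=cloud(c); z=X[...,2]
im=c["image"].astype(int)
roi=np.zeros(z.shape,bool); roi[100:245,195:285]=1
print("board",np.median(z[roi&(abs(z-70)<15)]), "carton z",np.median(z[200:215,208:225]))
print("carton",rect(c,roi&(z>185)&(z<215),200))
k=roi&(z>105)&(z<135); k[185:]=0
print("keeper",rect(c,k,120), np.median(z[k]))
v,u=np.nonzero(k); P=ray(c,np.c_[u,v],120)
np.save("pics/k.npy",P)
print("board rect",rect(c,roi&(abs(z-70)<10),70))
print("red",red(c))
cr=cv2.resize(c["image"][110:245,195:290],None,fx=6,fy=6,interpolation=cv2.INTER_CUBIC)[:600]
cv2.imwrite("pics/crop0.png",cr[:, :570])
for r in z[128:178:3,208:276:2].astype(int): print(*r)
E
```

```text
board 68.77584354340092 carton z 198.93275158180415
carton (((442.6635437011719, 328.8346862792969), (51.44346618652344, 71.77301025390625), 1.7101788520812988), np.int32(744))
keeper (((595.64208984375, 316.5562438964844), (93.66709899902344, 62.241798400878906), 88.54017639160156), np.int32(252)) 113.0730677055451
board rect (((534.435302734375, 313.2482604980469), (318.33648681640625, 199.34255981445312), 2.657808542251587), np.int32(7397))
red (array([540.84754743, 183.49515947, 101.        ]), 42)
1035 70 67 67 67 66 66 67 72 69 69 67 67 68 68 65 69 68 68 67 71 68 66 66 69 70 69 68 68 65 67 1035 68 64
67 68 68 67 72 70 70 70 69 72 70 68 71 66 67 73 68 69 68 69 70 70 71 69 69 67 70 68 70 66 1035 69 66 65
73 69 68 68 66 68 65 69 66 67 69 67 71 68 68 67 68 69 69 70 70 67 68 70 67 70 70 67 71 65 68 69 69 65
67 67 68 68 121 118 115 115 119 118 118 116 120 70 70 67 68 68 67 70 69 66 69 66 68 68 69 68 64 67 70 70 70 66
70 66 68 67 120 110 102 103 109 108 108 111 110 108 106 106 107 110 107 108 108 116 106 70 69 70 69 66 66 68 68 67 67 66
68 67 69 71 117 110 91 75 76 88 87 86 84 91 89 8
[... 511 characters left out ...]
71 66 67 66 71 68 66 66 65 69 65 119 99 74 69 72 74 70 70 71 69 68 68 66 69
68 70 68 72 109 97 83 66 68 65 68 72 69 69 70 65 65 67 69 66 119 104 74 70 70 71 69 67 70 68 68 67 67 67
69 71 67 64 70 86 77 66 69 67 69 67 69 72 68 69 66 69 70 66 67 113 112 108 70 70 68 69 64 65 71 69 69 65
70 70 68 71 85 73 70 69 68 69 69 67 68 67 66 69 68 1035 69 65 72 69 108 107 90 68 69 71 70 69 69 69 67 67
67 66 69 87 75 69 66 68 72 67 69 67 67 70 66 70 66 69 69 68 68 71 67 107 74 69 68 68 67 66 69 68 66 71
69 70 69 74 66 67 67 68 67 68 68 68 69 69 66 70 68 67 68 69 69 69 63 66 110 69 68 67 71 67 66 69 67 69
68 70 68 66 65 65 68 68 67 70 70 69 71 66 68 67 67 69 67 67 69 68 68 68 108 70 68 70 66 65 70 67 68 71
```

View pics/crop0.png

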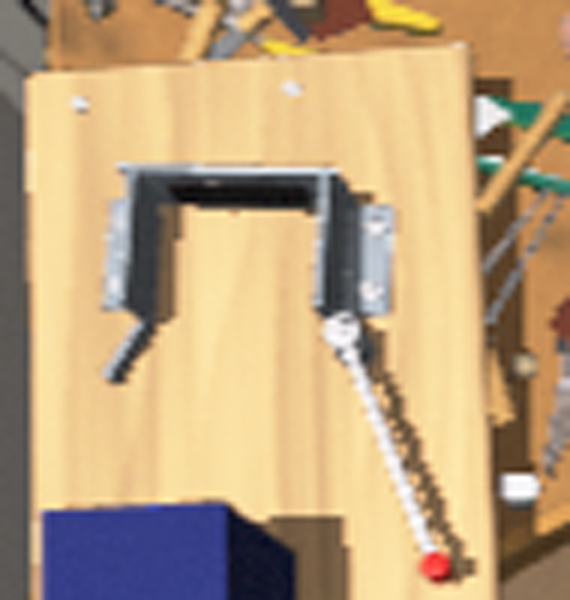

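```bash
python3 - <<'E'
from h import *
c=dict(np.load("pics/top0.npz")); s=dict(np.load("pics/side0.npz")); X=cloud(c); z=X[...,2]
def top(m): return m
L=[];Rr=[];B=[]
for v in range(141,159):
    us=[u for u in range(210,222) if 112<z[v,u]<130]; 
    if us: L.append((min(us)-.5,v))
    us=[u for u in range(242,256) if 112<z[v,u]<130]
    if us and v>144: Rr.append((min(us)-.5,v))
for u in range(219,246):
    vs=[v for v in range(132,145) if 104<z[v,u]<130]
    if vs: B.append((u,min(vs)-.5))
def fit(p):
    P=ray(c,np.array(p),120)[:,:2].astype(np.float32); l=cv2.fitLine(P,cv2.DIST_HUBER,0,.01,.01).ravel(); 
    if abs(l[0])>abs(l[1]): l[:2]*=np.sign(l[0])
    return l, np.degrees(np.arctan2(l[1],l[0])), len(p)
for n,p in(("L outer",L),("R inner",Rr),("back outer",B)): print(n,fit(p))
h=ray(c,[195+342/6-.4,110+331/6-.4],114)[0]; r=red(c)[0]; print("hinge",h,"red",r,np.linalg.norm((h-r)[:2]),"ang",np.degrees(np.arctan2(*(r-h)[1::-1])))
for n,p,zz in(("lipL out",(110,378),86),("lipL top end",(150,322),86),("cheekR front top in",(318,308),120),("cheekL front top",(125,308),120)):
    print(n,ray(c,[195+p[0]/6-.4,110+p[1]/6-.4],zz)[0])
# side view check
b,g,rr=[s["image"][...,i].astype(int) for i in range(3)]
Y=cloud(s); m=(b>60)&(g<60)&(rr<60)&(Y[...,1]>270)&(Y[...,1]<400)&(Y[...,0]>390)&(Y[...,0]<500)
t=m&(Y[...,2]>196); print("carton top side", rect(s,t,200), np.median(Y[...,2][t]), "whole",Y[m].min(0),Y[m].max(0))
pr=lambda P:proj(s,P).round(1).tolist()
print("proj hinge",pr(h),"carton",pr([442.7,328.8,200]))
cv2.imwrite("pics/side_crop.png",cv2.resize(s["image"][190:290,160:350],None,fx=4,fy=4,interpolation=cv2.INTER_CUBIC))
E
```

```text
L outer (array([ 9.9859476e-01, -5.2994769e-02,  6.0054077e+02,  3.6141623e+02],
      dtype=float32), np.float32(-3.0377996), 18)
R inner (array([9.9995291e-01, 9.7068390e-03, 5.8735492e+02, 2.8017596e+02],
      dtype=float32), np.float32(0.55616957), 14)
back outer (array([7.9885460e-02, 9.9680406e-01, 6.2755707e+02, 3.2673438e+02],
      dtype=float32), np.float32(85.418015), 27)
hinge [555.28844231 270.76914991 114.        ] red [540.84754743 183.49515947 101.        ] 88.46066273970492 ang -99.39538607194073
lipL out [544.19557434 375.42507577  86.        ]
lipL top end [568.4711885  358.78234446  86.        ]
cheekR front top in [563.80753165 279.69809482 120.        ]
cheekL front top [565.78813482 360.00169042 120.        ]
carton top side (((445.01165771484375, 336.5716857910156), (48.793678283691406, 74.45928192138672), 1.8492885828018188), np.int32(547)) 200.69050838880452 whole [419.43143536 299.46170106  71.97795611] [469.69947267 371.44797884 203.0285761 ]
proj hinge [[253.0, 224.9]] carton [[294.4, 210.6]]
```

View pics/side_crop.png

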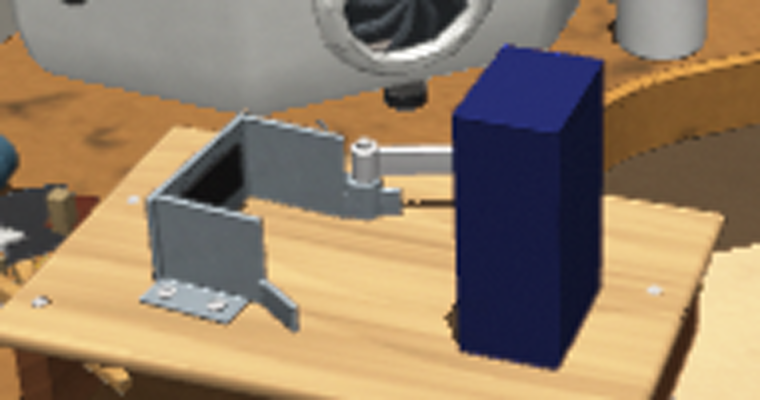

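Carton is at about (443,329) with yaw +1.7°. Home is about (595,320) with yaw −1.5°, from the cheeks, hinge and back stop. I'm approaching leaned back 30° with the fingers 34 mm apart, and touching down on the board to calibrate tip height.

```bash
cat >> h.py <<'E'
from rig import bot
HOME=np.array([595,320.]); YAW=np.radians(-1.5)
def quat(yaw,lean=30,s=1):
    a=np.radians(lean); z=np.array([np.sin(a)*np.cos(yaw),np.sin(a)*np.sin(yaw),-np.cos(a)])
    y=s*np.array([-np.sin(yaw),np.cos(yaw),0]); M=np.c_[np.cross(y,z),y,z]
    q=R.from_matrix(M).as_quat(); return np.r_[q[3],q[:3]],z
def tcp(tip,yaw,s,lean=30):
    q,z=quat(yaw,lean,s); return np.array(tip,float)-19*z,q
def st(): 
    s=bot.read_state(); return round(s["clock"],2),np.round(s["ee_pos"],1),np.round(s["ft_force"],1)
E
python3 - <<'E'
from h import *
yaw=np.radians(1.7); J=bot.read_state()["joint_positions"]
best=None
for s in(1,-1):
    p,q=tcp([392,327,150],yaw,s); j=bot.ik(p,q); print(s,j)
    if j is not None and (best is None or abs(np.array(j)-J).max()<best[0]): best=(abs(np.array(j)-J).max(),s)
s=best[1]; open("s.txt","w").write(str(s))
bot.move_gripper(34)
p,q=tcp([380,327,200],yaw,s); bot.move_to(p,q)
p,q=tcp([394,327,100],yaw,s); bot.servo_line(p,q,speed=100)
p,q=tcp([394,327,66],yaw,s); print(bot.servo_line(p,q,speed=15,until_force=4),st(),bot.read_state()["grip_width"])
c=bot.read_camera("side"); cv2.imwrite("pics/s1.png",cv2.resize(c["image"][150:320,200:440],None,fx=3,fy=3)); 
c=bot.read_camera("top"); cv2.imwrite("pics/t1.png",c["image"])
E
```

```text
1 [ 0.78869395  0.15746174  1.98963715 -0.5771718   0.68236358 -0.41517216]
-1 None
True (4.33, array([384.6, 326.8,  89.5]), array([-2.7, -1.5,  7.8])) 34.24631782982028
```

View pics/s1.png

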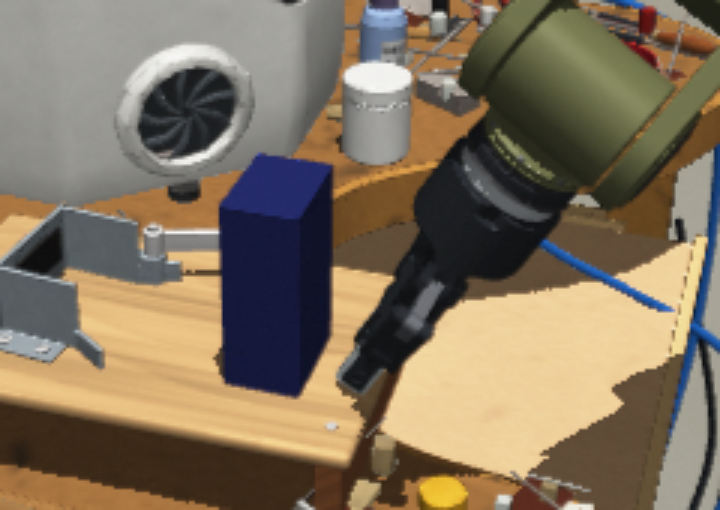

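The gripper is leaned clear of the carton with both tips low behind it, as the side view shows at about (360,375). Raising 3.5 mm, then making contact and sliding in a gentle path onto the keeper axis.

```bash
python3 - <<'E'
from h import *
yaw=np.radians(1.7); s=1; p0=np.array(bot.read_state()["ee_pos"]); q,_=quat(yaw)
p=p0+[0,0,3.5]; bot.servo_line(p,q,speed=20)
d=np.array([np.cos(yaw),np.sin(yaw),0])
hit=bot.servo_line(p+30*d,q,speed=20,until_force=2.0); s1=bot.read_state(); pc=np.array(s1["ee_pos"]); print(hit,st())
# offset contact: carton centre = pc + off along yaw (est. centre 442.7)
off=442.7-pc[0]; print("off",off)
start=pc.copy(); end_c=HOME-85*np.array([np.cos(YAW),np.sin(YAW)])   # carton centre 85 short of home, on the axis
c0=np.array([442.7,328.8]); lat=pc[1]-(c0-off*d[:2])[1]; print("lat",lat)
for t in(.5,1.0):
    c=c0+(end_c-c0)*t; y=yaw+(YAW-yaw)*t
    pos=c-off*np.array([np.cos(y),np.sin(y)])+lat*np.array([-np.sin(y),np.cos(y)])
    bot.servo_line([*pos,p[2]],quat(y)[0],speed=35); print(st())
c=bot.read_camera("top"); np.savez("pics/t2.npz",**c); z=cloud(c)[...,2]
roi=np.zeros(z.shape,bool); roi[100:245,195:262]=1
b,g,r=[c["image"][...,i].astype(int) for i in range(3)]
m=roi&(abs(z-200)<12)&(b>r+30); print(rect(c,m,200),np.median(z[m]))
cv2.imwrite("pics/t2.png",cv2.resize(c["image"][110:245,185:295],None,fx=5,fy=4.4))
E
```

```text
True (5.72, array([403.6, 327.2,  92.6]), array([-0.6, -0.6,  0.6]))
off 39.13801436564904
lat -0.4632185968766862
(6.85, array([437.3, 325. ,  93.1]), array([-1.1, -1.1, -0.6]))
(7.97, array([471. , 322.8,  93.1]), array([-0.6,  0.5, -1.4]))
(((510.1653137207031, 323.9851379394531), (69.26995086669922, 48.53574752807617), 88.63570404052734), np.int32(649)) 198.76313335214297
```

View pics/t2.png

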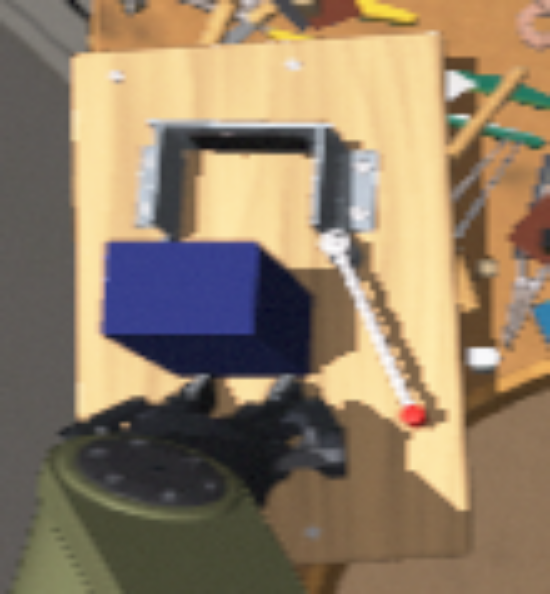

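Carton is at (510,324) with yaw −1.4°, upright and about 2 mm left of the axis. Continuing in with that correction until it meets the back stop.

```bash
cat >> h.py <<'E'
def look(name):
    c=bot.read_camera("top"); z=cloud(c)[...,2]
    roi=np.zeros(z.shape,bool); roi[90:245,195:262]=1
    b,g,r=[c["image"][...,i].astype(int) for i in range(3)]
    m=roi&(abs(z-200)<12)&(b>r+30); print(rect(c,m,200),np.median(z[m]))
    cv2.imwrite(f"pics/{name}.png",cv2.resize(c["image"][110:245,185:295],None,fx=5,fy=4.4)); return c
E
python3 - <<'E'
from h import *
p=np.array(bot.read_state()["ee_pos"]); q,_=quat(YAW); ax=np.array([np.cos(YAW),np.sin(YAW),0]); n=np.array([-ax[1],ax[0],0])
bot.servo_line(p+45*ax-1.8*n,q,speed=30); print(st()); look("t3")
p=p-1.8*n
h=bot.servo_line(p+96*ax,q,speed=20,until_force=15); print(h,st()); c=look("t4")
z=cloud(c)[...,2]
E
```

```text
(9.67, array([515.7, 319.8,  93. ]), array([-4.3,  1.3,  1.4]))
(((554.3629150390625, 320.3296813964844), (70.68328857421875, 49.378116607666016), 88.59901428222656), np.int32(658)) 198.70921677893153
True (11.6, array([557.6, 318.9,  92.6]), array([-6.2,  0.3,  4.5]))
(((597.0009155273438, 320.0708923339844), (69.06763458251953, 50.1911735534668), 88.52230072021484), np.int32(613)) 198.725024322409
```

View pics/t4.png

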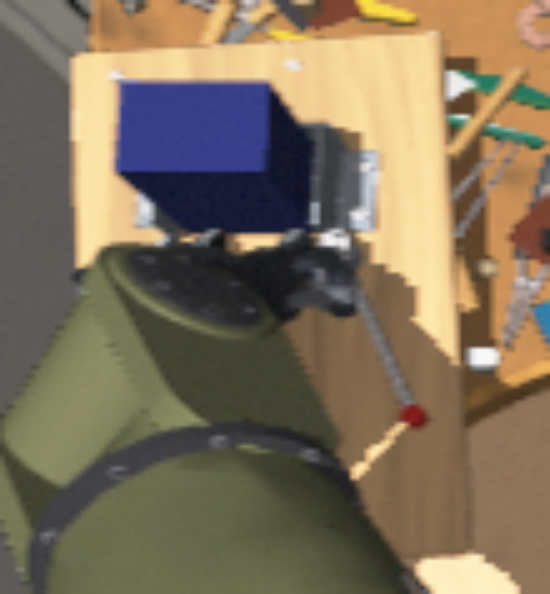

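The carton is at (597,320), yaw −1.5°, against the back stop, which stopped the push by force. Dwelling, backing off, then sweeping the gate with closed fingers on an arc about the hinge.

```bash
python3 - <<'E'
from h import *
bot.dwell(0.4)
q,_=quat(YAW); ax=np.array([np.cos(YAW),np.sin(YAW),0])
p=np.array(bot.read_state()["ee_pos"]); bot.servo_line(p-15*ax,q,speed=30); bot.servo_line(p-90*ax+[0,0,70],q,speed=120)
bot.move_gripper(0); look("t5")
c=dict(np.load("pics/t2.npz")); r=ray(c,[185+413/5,110+415/4.4],101)[0]
H=np.array([556.7,271]); d=r[:2]-H; th0=np.arctan2(-d[0],d[1])-YAW; print("red",r,np.hypot(*d),"gate",th0)
Rm=np.array([[np.cos(YAW),-np.sin(YAW)],[np.sin(YAW),np.cos(YAW)]])
def pos(th,k,rr=60,tz=86):
    x=H+Rm@(rr*np.array([-np.sin(th),np.cos(th)])+k*np.array([-np.cos(th),-np.sin(th)]))
    t=np.array([*(x+ax[:2]*np.tan(np.pi/6)*(101-tz)),tz]); return tcp(t,YAW,1)[0]
a=pos(th0,32)
bot.servo_line(a+[0,0,75],q,speed=120); bot.servo_line(a,q,speed=60); print(st())
for th in np.linspace(th0,.12,9):
    bot.servo_line(pos(th,16),q,speed=50)
    f=bot.read_state()["ft_force"]; print(round(th,2),np.round(f,1))
h=bot.servo_line(pos(0,2),q,speed=15,until_force=5); print(h,st(),"expected k16 at",pos(0,16))
look("t6")
s=bot.read_camera("side"); cv2.imwrite("pics/s6.png",cv2.resize(s["image"][150:320,180:420],None,fx=3,fy=3))
E
```

```text
(((597.0203247070312, 320.0851135253906), (69.06420135498047, 50.18960952758789), 88.56366729736328), np.int32(609)) 198.63634419431435
red [456.37488655 232.49249879 101.        ] 107.46141651136713 gate 1.9634632499947504
(16.67, array([511.5, 219.7, 102.9]), array([-0.4, -0.2, -0.1]))
1.96 [-0.1 -1.4 -0.6]
1.73 [-0.6 -0.3 -0.5]
1.5 [ 0.8  0.4 -0.6]
1.27 [ 1.1 -0.9  0.4]
1.04 [ 0.  -0.6  0.1]
0.81 [-0.5 -1.2 -0.6]
0.58 [ 0.1 -0.  -0.3]
0.35 [ 0.8 -1.  -0.2]
0.12 [ 0.3 -0.2 -0.5]
True (21.3, array([541.6, 329.7, 101.8]), array([-0.8, -0.1, -0.4])) expected k16 at [541.4366415  331.42025266 102.45448267]
(((595.8384399414062, 320.1153869628906), (69.0640640258789, 52.555599212646484), 88.5655746459961), np.int32(619)) 198.70289911022417
```

View pics/s6.png

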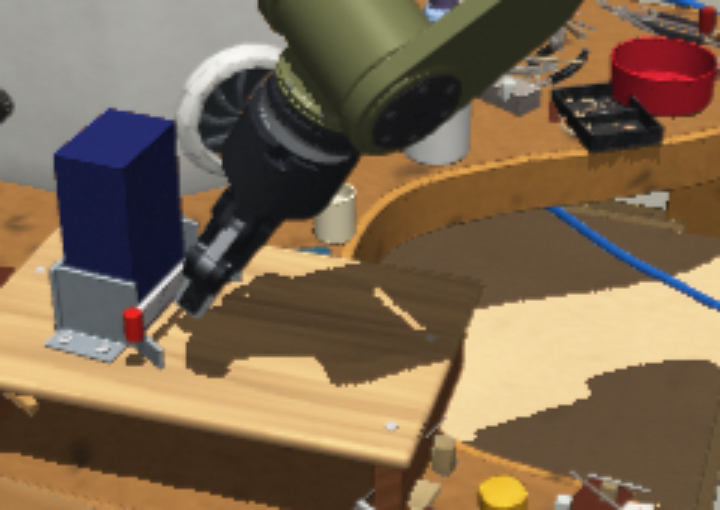

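The gate bar is across the mouth, with its red end at (133,325) by the left lip, and a force stop confirmed it. Retreating to measure the angle.

```bash
python3 - <<'E'
from h import *
q,_=quat(YAW); ax=np.array([np.cos(YAW),np.sin(YAW),0])
p=np.array(bot.read_state()["ee_pos"])
print(bot.servo_line(p+6*ax,q,speed=15,until_force=10),st())
p=np.array(bot.read_state()["ee_pos"]); bot.servo_line(p-20*ax,q,speed=40); bot.servo_line(p-180*ax+[0,-60,120],q,speed=150)
look("t7")
for n in("side","top"):
    s=bot.read_camera(n); b,g,r=[s["image"][...,i].astype(int) for i in range(3)]; m=((r>110)&(g<60)&(b<60)).astype(np.uint8)
    _,_,S,C=cv2.connectedComponentsWithStats(m)
    # shut: red end 102 along +y from the hinge
    e=np.array([556.7,271])+102*np.array([-np.sin(YAW),np.cos(YAW)]); print(n,"expect",proj(s,[*e,101]).round(1))
    for k in range(1,len(S)):
        if S[k,4]>8: print(S[k,4],C[k].round(1),ray(s,C[k],101 if n=="side" else 109)[0].round(1))
print(st())
E
```

```text
True (21.66, array([542.3, 329.4, 100.7]), array([-0.9, -0.3, -0.5]))
(((595.8385009765625, 320.11541748046875), (69.06405639648438, 52.55561065673828), 88.56563568115234), np.int32(612)) 198.70152826758056
side expect [[228.7 256.8]]
443 [400.8 173.9] [ 311.3 -109.5  101. ]
56 [223.9 257.6] [566.6 378.4 101. ]
top expect [[212.4 165.4]]
13 [513.  203.9] [ 442.2 -370.5  109. ]
11 [504.7 205.5] [ 438.7 -349.9  109. ]
133 [475.1 242.3] [ 351.  -269.7  109. ]
32 [512.5 261.7] [ 303.3 -354.5  109. ]
11 [456.5 269. ] [ 288.9 -219.8  109. ]
(23.99, array([362.5, 274.1, 220.2]), array([-0.6,  0.2, -0.1]))
```

View pics/t7.png

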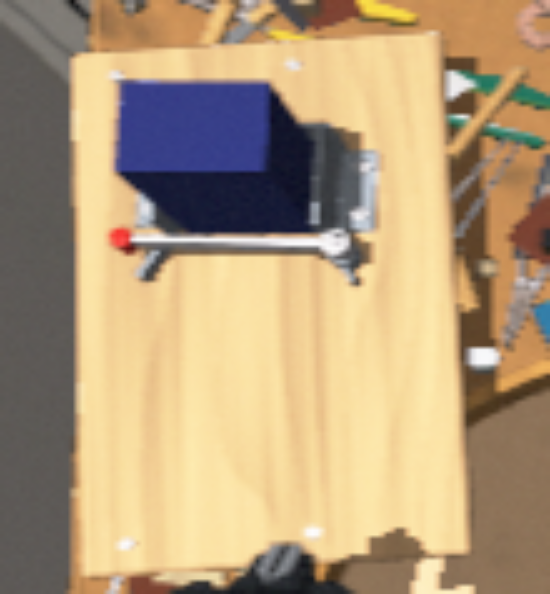

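The top view shows the bar straight across the mouth, from the red end at (121,238) to the hinge at (334,241), against its stop. The carton is home behind it and the arm is clear, so I'm handing in.

```bash
python3 -c "
from rig import bot
print(bot.finish_job())"
```

```text
the job is handed in; nothing more can be done
None
```

The carton was slid upright to the keeper's back stop, the gate was pushed shut to its stop behind it, and the job was handed in with the arm clear at about 24 s; the judge's verdict was not shown to me.

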